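Snap the clean cap onto the open centrifuge bottle

ROBOT

A 6-joint arm with a two-finger parallel gripper is mounted at the origin on the work surface. World frame = base frame: x ahead of the robot, y to its left, z up, the work surface at z = 0. Lengths are in mm, angles in degrees, forces in N, time in s.
With the tool pointing down it reaches from about 350 to 850 mm from the base axis. Payload 8.1 kg.
Tool frame: the origin (TCP) lies between the finger pads; the fingertips stand 17 mm ahead of it and the grasp point (between the pads) lies 2 mm behind it; z points along the fingers, y is the line along which they close (so a half turn about z gives the same grasp; the last joint's range is limited). The gripper opens to 85 mm and grips with 20 to 120 N. Pads are 22 mm wide; open, the fingers measure 114 mm over their backs; the gripper's body (76 mm by 85 mm) begins 54 mm behind the grasp point. The pads swing forward as they close: fully open they stand 13 mm farther back than shut.
Start: joints at [61.341, 7.471, 85.268, -0, 87.261, -4.893], TCP at [241.784, 549.132, 248.292] pointing down, gripper open.
Joint ranges: [-169.43, 169.43], [-51.17, 129.36], [1.28, 143.12], [-76.62, 256.62], [0, 156.53], [-152.29, 152.29]. Speed limits (degrees/s): [136.94, 136.94, 159.86, 180, 180, 180].

INTERFACE

Orientations are given as [roll, pitch, yaw] about the fixed x, y, z axes, in that order (R = Rz(yaw) Ry(pitch) Rx(roll)).
In Python, from bench import sense, snapshot, hand_in, trace, place_of gives the robot as it stands.
- The arm moves only by the shell command python3 -m handwheel 'ROWS' [FORCE]. ROWS is JSON, a list of rows, each a list of 7 numbers: the opening, from -1 (shut) to 1 (fully open), then the shift along the tool's x, y, z in cm, then the turn, a rotation vector about the tool's x, y, z in rad. A call has 1 to 12 rows; each row shifts and turns the commanded pose from where the row before left it, along the tool's axes as they then stand; what a row does not reach is not made up. A row lasts 1/12 s, in which the tool goes at most 41.7 mm and 7.16 degrees, less where a joint would pass 70% of its speed; a pose out of reach is approached as far as the arm can. A call with a gripper value outside its range is refused whole. The fingers move at their own pace and stop on an object; FORCE is the grip in N (left out, the last holds). Time passes only in rows, so rows that do not move let the fingers close. It gives the time, the measured TCP pose, the force, the opening and the grip force at its end, in the units of the state.
- sense(): the state, without advancing time (a new reading comes with each control period).
- snapshot(name): name is "scene" or "top"; returns a dict with "image" (400x640x3 uint8, red, green, blue), "intrinsics" (3x3 intrinsics, pixels), "R" (3x3) and "t" (3): a world point X has camera coordinates R X + t. Camera axes: x right, y down, z forward; pixel columns grow to the right and rows downward; lengths in mm; the calibration is good to about 2 mm. A picture is of the moment at which its call begins. There is no depth.
- hand_in(): hands the job in; it is judged then, once.
Trained networks look in a picture, given as the dict that the camera call returned (one of the last four; its "shot" number tells which), for a name from the list of things; names that differ only in an ending like _2 or _b are one class to them, and where a whole thing is asked for, a point or a joint stands for the part that bears it (a point fixed in the world has none). Each returns a list of dicts, best first, with "conf" (0 to 1); they miss things now and then, are a little off and sometimes report something else, mostly with a low value. They report only what shows in the picture. A call takes as long as a camera call. They do not tell look-alikes from the thing itself.
- trace(picture, query): "pixels" (400x640 bool, what is visible of it).
- place_of(picture, query): "location" ([x, y, z] in mm, in world coordinates, good to about 4 mm: a listed point, or the origin of a listed thing).
The state is a dict: "time": time; "joint_pos": joint angles; "qd": joint speeds; "joint_efforts": joint torques, N m; "tool_pos": TCP position; "tcp_rot": TCP orientation; "ft_force": force on the tool from outside, world axes, zero at the start; "wrist_torque": the same for the moment, N m; "finger_gap": finger opening in mm; "grip_force": force on a finger pad.
Only numpy, scipy, OpenCV 4.12 (cv2) and the standard library are available. Lean on these libraries where they do the work, as an engineer would, in place of code of your own. Each camera call takes 0.05 s, during which the arm holds its last target. There are 200 camera calls.

TASK

Swing the latch lever of the cap case outward until it is free of the lid, open the lid upright and leave it open, and take out the snap cap (the hollow one with the finger knob). Press the cap straight down onto the neck of the one open centrifuge bottle until it clicks, and keep pressing after the click so that it sits fully home. Finish with the gripper still on the cap, pressing it down firmly; leave the small plug, the tube rack and the pipette-tip box where they are.

Things in the scene. Friction and masses are not known exactly. Their poses are not given: they have to be found in the camera images.
- case: Fixed plastic case, 140 (x) x 210 (y) x 75 mm, walls and floor 5 mm, holding the cap and the plug on its floor. Origin at the centre of its underside; +x points to the lid's hinge, -x to the latch side.
- latch (a joint): Angle of the steel latch lever on the case's -x face, rad. 0 = upright, its nose hooked 1.5 mm above the lid's front 8 mm, so the lid cannot rise; positive = swung outward and down (top moves to the case's -x); lid free beyond 0.3; stop at 1.7. Stiff hinge (0.04 N m): stays where left.
- latch_tab (a point): Point on the lever's bare tab, 72 mm above the pivot. Lever: plate 24 mm wide (case y), 5 mm thick, 65 mm to the case's +y from its centre. The tab reaches from 16 mm below this point to 10 mm above; under it the nose sticks 18 mm out to the case's +x. Push the tab from behind, to the case's -x.
- latch_pivot (a point): Axis of the latch lever, along the case's y, 35 mm above the bench and 10 mm outside the case's front face.
- lid (a joint): Angle of the case's lid, rad. 0 = closed, 1.57 = upright, grows as it opens about its hinge, stop at 1.9. Stiff hinge (0.15 N m): stays where left. The open lid's edge stands 140 mm from its hinge.
- lid_handle (a point): Centre of the lid's bar handle: a round bar 11 mm thick, 90 mm long along the case's y, standing 35 mm (bar centre) above the lid's top, 25 mm behind the lid's front edge. The lid is 8 mm thick.
- lid_hinge (a point): Point on the lid's hinge axis (along the case's y) at the case's far top edge, 75 mm above the bench, in the middle of the case's width.
- cap: Loose snap cap, 30 g, standing skirt down on the case floor (5 mm above the bench), in one of two places side by side. Skirt 45 mm outside diameter, 33 mm high, hollow from below 29 mm deep, mouth 32 mm at its inner bead; on top a solid finger knob, diameter 24, 22 mm tall (total height 55). Origin: centre of its underside, z up along its axis.
- plug: Loose small solid plug in the same case, 30 mm diameter, 26 mm high, no knob; origin at the centre of its underside. Not needed: leave it.
- bottle: The open centrifuge bottle, fixed in a weighted dark steel holder, one of three in a row (the other two wear caps). Origin on the bench under its axis, z up. Bottle 62 mm, holder 84 mm in diameter. The neck, 28 mm in diameter, rises from the cap's seat 85 mm above the origin to 110 mm, its rim tapering to 20 mm over the last 7 mm.
- rack: Loose green tube rack, 85 x 130 x 22 mm, on the bench; origin under its centre. Leave it.
- tipbox: Loose pipette-tip box, 85 x 125 x 67 mm, on the bench; origin under its centre. Leave it.
- bottle_seat (a point): Centre of the cap's seat, a ring 48 mm in diameter at the foot of the neck, 85 mm above the bench. Spring balls in the neck hold the cap: its underside meets them 11 mm above the seat; pushing past takes about 6 N; 7 mm above the seat it clicks and the balls pull it down (up to 10 N) to 1 mm above the seat. Home: underside on the seat; pressing on meets a hard stop.
Not all that is in view belongs to the job. Leave any red look-alike of the bottle alone.

How it is judged (in metres and radians):
On the way, in this order (a step that is already met when the one before it is completed fails the run):
1. the latch lever is swung free of the lid (value of joint latch above 0.35 rad), for 0.2 s.
2. the lid is opened upright (value of joint lid above 1.2 rad), for 0.2 s.
3. the cap is lifted out of the case (height (world z) of cap above 0.08 m and contact force between the fingers and cap above 1 N), for 0.2 s.
4. the cap has clicked and is pressed home (z of cap in the frame of bottle between 0.08 and 0.0875 m and horizontal distance between cap and bottle below 0.004 m and contact force between cap and bottle above 4 N), for 0.3 s.
At the end, for the whole second after the job is handed in: The cap is snapped on the open bottle, its underside within 2.5 mm of the seat, within 4 mm of the axis and 0.1 rad of upright, and the fingers are still on it, pressing it onto the bottle with more than 4 N; the latch lever stays swung out beyond 0.35 rad and the lid open beyond 1.2 rad (all of step 4 and angle between cap's own z axis and vertical below 0.1 rad and contact force between the fingers and cap above 3 N and value of joint latch above 0.35 rad and value of joint lid above 1.2 rad); the arm keeps its last pose, push and grip.
It fails at once if the plug is carried off or knocked away (distance of plug from where it was at the start of the episode above 0.03 m).
It fails at once if the tube rack is pushed away (distance of rack from where it was at the start of the episode above 0.03 m).
It fails at once if the pipette-tip box is pushed away (distance of tipbox from where it was at the start of the episode above 0.03 m).
It also fails if it takes over 67 s, if anything falls off the work surface, if the arm or the gripper's body presses on something with over 40 N, if the wrist force passes 120 N, or if a joint passes its speed limit or range.

## Working session

There is one attempt and no reset: what is moved stays moved. The work goes in short steps, Python scripts to look and compute and a shell command to move; the robot and the scene stay as the last step left them, time stands still between calls to the robot, and variables do not carry over. Pictures are saved under pics/ and viewed, at most 10 in all, crops included, and the job is handed in when it is done.

```bash
mkdir -p pics; python3 - <<'E'
from bench import *
import cv2
s=sense(); print(s['time'],s['tool_pos'],s['tcp_rot'],s['finger_gap'])
for n in("scene","top"):
    p=snapshot(n); cv2.imwrite(f'pics/{n}0.png',p['image'][:,:,::-1])
    print(n,'cam',(-p['R'].T@p['t']).round())
    for q in("case","latch_tab","latch_pivot","lid_handle","lid_hinge","cap","plug","bottle","bottle_seat","rack","tipbox"):
        print(q,[(d['location'] if not hasattr(d['location'],'round') else d['location'].round().tolist(),round(d['conf'],2)) for d in place_of(p,q)][:4])
E
```

```text
0.0 [241.54060231 548.65891661 247.23984686] [-1.79893161e+02 -9.78836425e-03  1.56230902e+02] 85.12368034406283
scene cam [1369. -724.  971.]
case [([597.5, 186.6, 0.9], 0.7), ([663.2, 170.7, 76.5], 0.16)]
latch_tab [([528.4, 266.3, 104.3], 0.64)]
latch_pivot [([531.7, 265.7, 37.7], 0.42)]
lid_handle [([543.7, 168.0, 118.0], 0.63)]
lid_hinge []
cap []
plug []
bottle [([527.7, -343.0, 2.8], 0.88), ([437.3, -460.5, 0.1], 0.75), ([398.9, -311.9, 1.7], 0.74)]
bottle_seat [([397.3, -312.5, 85.0], 0.98), ([524.7, -347.4, 85.4], 0.96), ([441.2, -459.2, 84.2], 0.94)]
rack [([711.5, -306.0, -3.7], 0.79)]
tipbox [([793.1, -50.2, 3.3], 0.81), ([524.5, -347.0, 83.6], 0.65)]
top cam [ 521.  -79. 1126.]
case [([595.0, 186.8, -2.7], 0.75)]
latch_tab [([527.0, 271.9, 107.8], 0.59)]
latch_pivot [([532.1, 266.2, 34.0], 0.42), ([525.5, 268.3, 107.4], 0.24)]
lid_handle [([549.7, 162.1, 118.0], 0.98)]
lid_hinge [([663.5, 170.5, 75.6], 0.82)]
cap [([547.4, 164.3, 117.6], 0.55), ([523.0, -346.9, 84.8], 0.16)]
plug []
bottle [([445.1, -459.0, 0.9], 0.97), ([527.7, -347.6, 2.5], 0.75), ([397.6, -308.2, 0.0], 0.69)]
bottle_seat [([398.7, -309.8, 83.2], 0.79), ([442.9, -459.8, 85.3], 0.75), ([525.0, -347.1, 81.8], 0.66), ([532.3, 265.8, 32.9], 0.4)]
rack [([711.2, -304.6, 0.4], 0.92)]
tipbox [([794.8, -50.3, 1.6], 0.81)]
```

View pics/scene0.png

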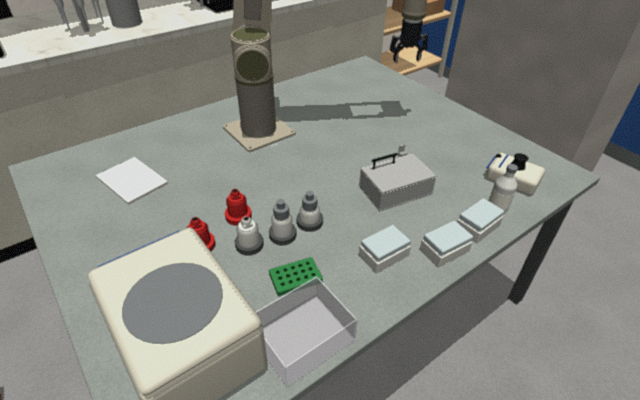

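View pics/top0.png

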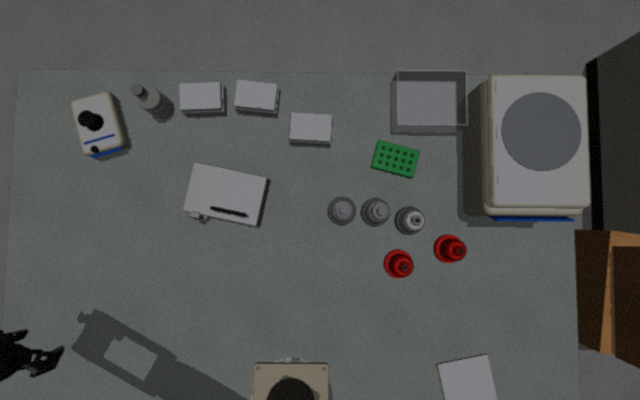

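```bash
cat > h.py <<'E'
import numpy as np
from bench import *
C=np.array([596,187.]);A=np.radians(-12)
def case(x,y,z): return np.array([C[0]+x*np.cos(A)-y*np.sin(A),C[1]+x*np.sin(A)+y*np.cos(A),z])
def local(p): d=np.array(p[:2])-C; return np.array([d[0]*np.cos(A)+d[1]*np.sin(A),-d[0]*np.sin(A)+d[1]*np.cos(A),p[2]]).round(1)
def st(target=None):
    s=sense(); p=s['tool_pos']; r=s['tcp_rot']
    print('t',round(s['time'],2),'tcp',p.round(1),'local',local(p),'rot',r.round(1),'F',s['ft_force'].round(1),'gap',round(s['finger_gap'],1),'grip',s['grip_force'],'j',np.round(s['joint_pos']))
    if target is not None:
        y=np.radians(r[2]); d=np.array(target)-p
        print('shift cm',np.round([d[0]*np.cos(y)+d[1]*np.sin(y),d[0]*np.sin(y)-d[1]*np.cos(y),-d[2]],1)/10)
E
python3 -m handwheel '[[-1,0,0,0,0,0,0.124],[-1,0,0,0,0,0,0.124],[-1,0,0,0,0,0,0.124],[-1,0,0,0,0,0,0.124],[-1,0,0,0,0,0,0.124],[-1,0,0,0,0,0,0.124],[-1,0,0,0,0,0,0.124],[-1,0,0,0,0,0,0.124],[-1,0,0,0,0,0,0.124],[-1,0,0,0,0,0,0.124],[-1,0,0,0,0,0,0.124],[-1,0,0,0,0,0,0]]' 20
python3 -c "
from h import *
st(case(-52,65,160))"
```

```text
time: 2.2
tool_pos: [241.8, 549.1, 248.3]
tcp_rot: [-180.0, 0.0, 77.7]
ft_force: [-0.5, 0.1, -0.4]
finger_gap: -0.2
grip_force: 0.0
t 2.2 tcp [241.8 549.1 248.3] local [-421.8  280.6  248.3] rot [-180.     0.    77.7] F [-0.5  0.1 -0.4] gap -0.2 grip 0.0 j [61.  7. 85.  0. 87. 74.]
shift cm [-21.38  37.08   8.83]
```

```bash
python3 -m handwheel '[[-1,-1.94,3.37,0,0,0,0],[-1,-1.94,3.37,0,0,0,0],[-1,-1.94,3.37,0.9,0,0,0],[-1,-1.94,3.37,0.9,0,0,0],[-1,-1.94,3.37,0.9,0,0,0],[-1,-1.94,3.37,0.9,0,0,0],[-1,-1.94,3.37,0.9,0,0,0],[-1,-1.94,3.37,0.9,0,0,0],[-1,-1.94,3.37,1,0,0,0],[-1,-1.94,3.37,1,0,0,0],[-1,-1.94,3.37,1.4,0,0,0],[-1,0,0,0,0,0,0]]'
python3 - <<'E'
from h import *
import cv2
p=snapshot('scene');st(case(-52,65,115))
im=p['image'][:,:,::-1][110:230,310:470]
cv2.imwrite('pics/a.png',cv2.resize(im,None,fx=5,fy=5,interpolation=cv2.INTER_CUBIC))
E
```

```text
time: 3.2
tool_pos: [563.5, 257.8, 157.0]
tcp_rot: [-179.9, 0.2, 78.1]
ft_force: [0.3, 1.0, -0.7]
finger_gap: -0.2
grip_force: 0.0
t 3.25 tcp [561.7 260.2 158. ] local [-48.8  64.5 158. ] rot [-1.799e+02  1.000e-01  7.810e+01] F [-0.5  0.4 -0.3] gap -0.0 grip 0.0 j [20. 14. 88. -0. 79. 32.]
shift cm [ 0.05 -0.32  4.3 ]
```

View pics/a.png

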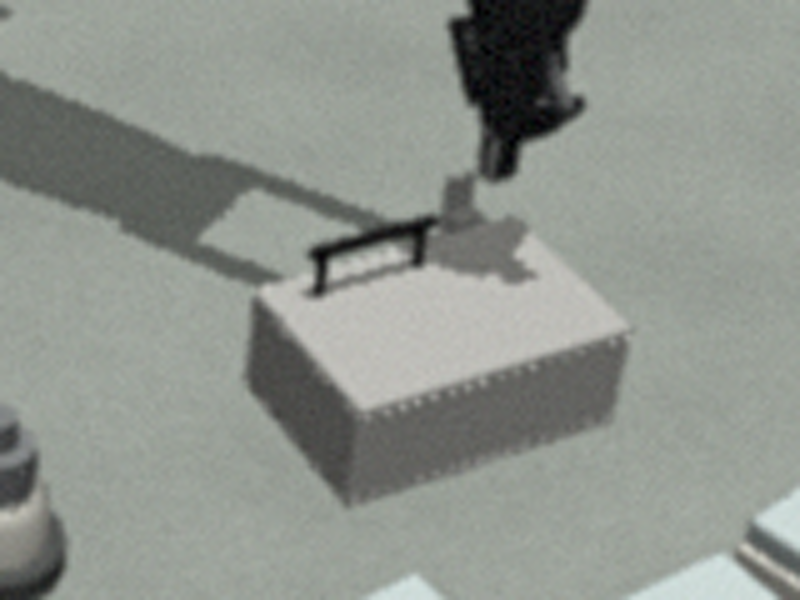

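```bash
python3 -m handwheel '[[-1,0,0,2.1,0,0,0],[-1,0,0,2.1,0,0,0],[-1,0,-0.8,0,0,0,0],[-1,0,-0.8,0,0,0,0],[-1,0,-0.8,0,0,0,0],[-1,0,-0.8,0,0,0,0],[-1,0,-0.8,0,0,0,0],[-1,0,-0.8,0,0,0,0],[-1,0,-0.8,0,0,0,0],[-1,0,-0.8,0,0,0,0],[-1,0,-0.4,0,0,0,0],[-1,0,0,0,0,0,0]]'
python3 - <<'E'
from h import *
import cv2
p=snapshot('scene');st()
im=p['image'][:,:,::-1][110:230,310:470]
for q in('latch_tab','lid_handle'): print(q,[(local(d['location']),d['conf']) for d in place_of(p,q)])
p=snapshot('top')
for q in('latch_tab','lid_handle'): print(q,[(local(d['location']),d['conf']) for d in place_of(p,q)])
E
```

```text
time: 4.25
tool_pos: [492.9, 278.1, 118.3]
tcp_rot: [-180.0, 0.0, 78.1]
ft_force: [0.2, 0.7, 0.9]
finger_gap: -0.2
grip_force: 0.0
t 4.3 tcp [493.4 278.  118.4] local [-119.3   67.6  118.4] rot [-180.     0.    78.1] F [ 0.1  0.4 -0. ] gap -0.2 grip 0.0 j [24.  8. 99.  0. 73. 36.]
latch_tab [(array([-120.2,   65.6,   94.5]), 0.66), (array([-81. ,  63.2,  35.5]), 0.2)]
lid_handle [(array([-47.2, -30.8, 121.4]), 0.75)]
latch_tab [(array([-125.5,   67.1,   89.8]), 0.52)]
lid_handle []
```

```bash
python3 -m handwheel '[[0,0,0,-3,0,0,0],[0,0,0,-3,0,0,0],[0,-3.2,2.4,0,0,0,0],[0,-3.2,2.4,0,0,0,0],[0,-3.4,2.6,0,0,0,0],[0,0,0,1,0,0,0],[0,0,0,2,0,0,0],[0,0,0,2,0,0,0],[0,0,0,1.2,0,0,0],[0,0,0,0,0,0,0]]' 40
python3 - <<'E'
from h import *
import cv2
p=snapshot('scene');st()
im=p['image'][:,:,::-1][110:230,310:470]
cv2.imwrite('pics/b.png',cv2.resize(im,None,fx=5,fy=5,interpolation=cv2.INTER_CUBIC))
E
```

```text
time: 5.38
tool_pos: [543.3, 167.1, 112.5]
tcp_rot: [-179.7, 0.1, 78.1]
ft_force: [-0.5, -0.5, -0.6]
finger_gap: 42.4
grip_force: 0.0
t 5.43 tcp [544.2 167.5 114.5] local [-46.6 -29.9 114.5] rot [-1.798e+02  1.000e-01  7.810e+01] F [-0.2 -0.2  0.5] gap 42.6 grip 0.0 j [12.  9. 98. -0. 73. 24.]
```

View pics/b.png

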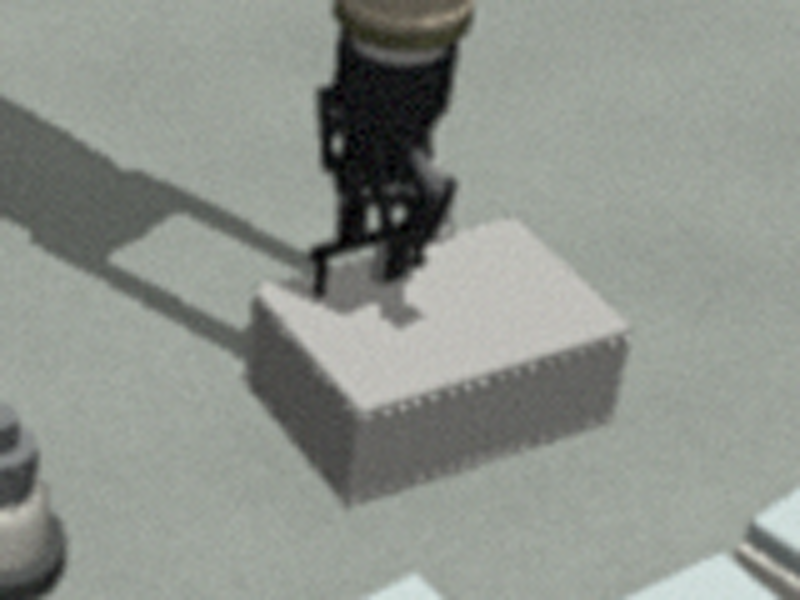

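Fingers straddle the bar (bar from (318,255) to about (400,235)). Close on it.

```bash
python3 -m handwheel '[[-1,0,0,0,0,0,0],[-1,0,0,0,0,0,0],[-1,0,0,0,0,0,0],[-1,0,0,0,0,0,0],[-1,0,0,0,0,0,0],[-1,0,0,0,0,0,0]]' 40
python3 - <<'E'
from h import *
st()
r=(-115,43);p=None
for k in range(0,17):
    a=np.radians(k*5.2); q=np.array([-115*np.cos(a)+43*np.sin(a),115*np.sin(a)+43*np.cos(a)])
    if p is not None: print(round(k*5.2),((q-p)/10*[1,-1]).round(2))
    p=q
E
```

```text
time: 5.93
tool_pos: [546.3, 168.2, 117.9]
tcp_rot: [179.9, -0.1, 78.1]
ft_force: [-2.2, 0.5, 6.3]
finger_gap: 9.4
grip_force: 39.1
t 5.93 tcp [546.3 168.2 117.9] local [-44.7 -28.8 117.9] rot [ 1.799e+02 -1.000e-01  7.810e+01] F [-2.2  0.5  6.3] gap 9.4 grip 39.075849652290344 j [12.  9. 98.  0. 73. 24.]
5 [ 0.44 -1.02]
10 [ 0.53 -0.98]
16 [ 0.61 -0.93]
21 [ 0.7  -0.87]
26 [ 0.77 -0.8 ]
31 [ 0.84 -0.73]
36 [ 0.9  -0.65]
42 [ 0.96 -0.57]
47 [ 1.01 -0.48]
52 [ 1.05 -0.38]
57 [ 1.08 -0.29]
62 [ 1.1  -0.19]
68 [ 1.11 -0.09]
73 [1.11 0.01]
78 [1.11 0.11]
83 [1.09 0.21]
```

```bash
python3 -m handwheel '[[-1,0,0.44,-1.02,0,0,0],[-1,0,0.53,-0.98,0,0,0],[-1,0,0.61,-0.93,0,0,0],[-1,0,0.7,-0.87,0,0,0],[-1,0,0.77,-0.8,0,0,0],[-1,0,0.84,-0.73,0,0,0],[-1,0,0.9,-0.65,0,0,0],[-1,0,0,0,0,0,0]]'
python3 - <<'E'
from h import *
import cv2
p=snapshot('scene');st()
print([(local(d['location']),d['conf']) for d in place_of(p,'lid_handle')])
im=p['image'][:,:,::-1][110:230,310:470]
cv2.imwrite('pics/c.png',cv2.resize(im,None,fx=5,fy=5,interpolation=cv2.INTER_CUBIC))
E
```

```text
time: 6.6
tool_pos: [594.1, 158.3, 179.9]
tcp_rot: [179.9, -0.1, 78.1]
ft_force: [-7.8, 2.1, 14.6]
finger_gap: 9.2
grip_force: 41.9
t 6.65 tcp [593.8 158.3 179.7] local [  3.8 -28.5 179.7] rot [ 1.799e+02 -1.000e-01  7.810e+01] F [-7.6  2.8 12.8] gap 9.5 grip 41.72961115837097 j [10. 12. 88.  0. 80. 22.]
[(array([  5.5, -32.4, 177.9]), 0.73)]
```

View pics/c.png

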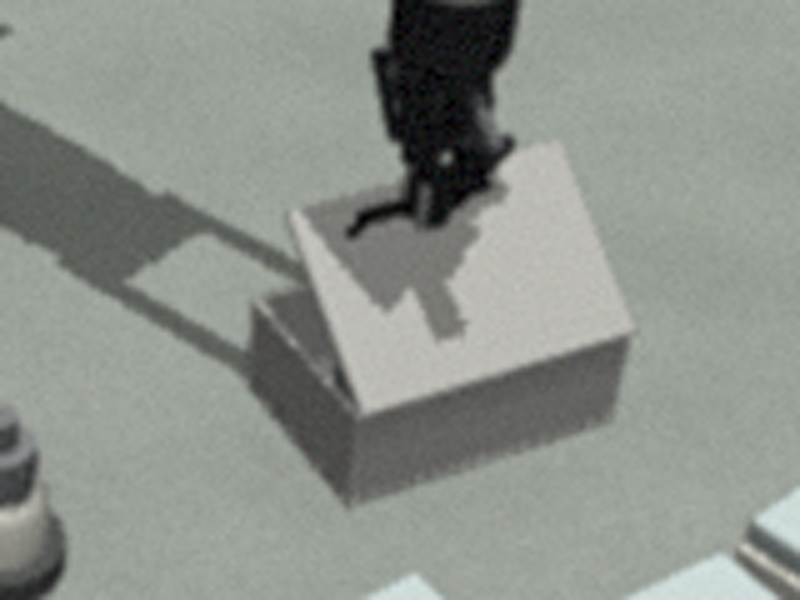

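```bash
python3 -m handwheel '[[-1,0,0.96,-0.57,0,0,0],[-1,0,1.01,-0.48,0,0,0],[-1,0,1.05,-0.38,0,0,0],[-1,0,1.08,-0.29,0,0,0],[-1,0,1.1,-0.19,0,0,0],[-1,0,1.11,-0.09,0,0,0],[-1,0,1.11,0,0,0,0],[-1,0,1.11,0.11,0,0,0],[-1,0,1.09,0.21,0,0,0],[-1,0,0.4,0.1,0,0,0],[-1,0,0,0,0,0,0],[-1,0,0,0,0,0,0]]'
python3 - <<'E'
from h import *
p=snapshot('scene');st()
print([(local(d['location']),d['conf']) for d in place_of(p,'lid_handle')])
E
```

```text
time: 7.7
tool_pos: [692.1, 137.6, 194.1]
tcp_rot: [179.8, -0.1, 78.1]
ft_force: [3.2, 4.6, 4.7]
finger_gap: 9.2
grip_force: 41.5
t 7.75 tcp [692.  137.7 194.1] local [104.2 -28.3 194.1] rot [ 1.798e+02 -1.000e-01  7.810e+01] F [4.7 4.  4.5] gap 9.0 grip 41.465908885002136 j [ 7. 25. 70.  0. 85. 19.]
[(array([105.9, -28.8, 193.9]), 0.66)]
```

```bash
python3 -m handwheel '[[-0.5,0,0,0,0,0,0],[-0.5,0,0,0,0,0,0],[-0.5,0,0,0,0,0,0],[-0.5,0,0,-2,0,0,0],[-0.5,0,0,-4,0,0,0],[-0.5,0,0,-4,0,0,0],[-0.2,0,-4,-2,0,0,0],[-0.2,0,-4,0,0,0,0],[-0.2,0,-4,0,0,0,0],[-0.2,-4,-2,0,0,0,0],[-0.2,-4,-4,0,0,0,0],[-0.2,-4,-4,0,0,0,0]]'
python3 - <<'E'
from h import *
import cv2
st()
for n in('top','scene'):
    p=snapshot(n)
    for q in('cap','plug','lid_handle','latch_tab','bottle','bottle_seat'):
        print(n,q,[(local(d['location']),np.round(d['location'],1),round(d['conf'],2)) for d in place_of(p,q)])
    if n=='top':
        im=p['image'][:,:,::-1][150:250,160:280]
        cv2.imwrite('pics/d.png',cv2.resize(im,None,fx=6,fy=6,interpolation=cv2.INTER_CUBIC))
E
```

```text
time: 8.8
tool_pos: [478.0, 82.5, 309.8]
tcp_rot: [-180.0, 0.1, 78.1]
ft_force: [-0.5, -1.4, 0.5]
finger_gap: 34.4
grip_force: 0.0
t 8.8 tcp [478.   82.5 309.8] local [ -93.7 -126.8  309.8] rot [-1.80e+02  1.00e-01  7.81e+01] F [-0.5 -1.4  0.5] gap 34.4 grip 0.0 j [  4. -12.  97.  -0.  94.  16.]
top cap [(array([-30.2,  48.2,   1.8]), array([576.5, 240.4,   1.8]), 0.77)]
top plug [(array([-21.5, -51.6,   2. ]), array([564.2, 141. ,   2. ]), 0.45)]
top lid_handle [(array([103.8, -32.6, 193.8]), array([690.7, 133.5, 193.8]), 0.59), (array([  39.8, -536.3,   82.6]), array([ 523.4, -345.8,   82.6]), 0.17)]
top latch_tab []
top bottle [(array([ -90.9, -529.8,   -2.7]), array([ 396.9, -312.3,   -2.7]), 0.96), (array([ -11. , -664.6,    2.7]), array([ 447.1, -460.8,    2.7]), 0.91), (array([  40.1, -534.8,    0.6]), array([ 524. , -344.4,    0.6]), 0.81)]
top bottle_seat [(array([  41.5, -536.9,   84.9]), array([ 525. , -346.8,   84.9]), 0.72), (array([ -91.5, -526.3,   83.6]), array([ 397.1, -308.8,   83.6]), 0.7)]
scene cap []
scene plug [(array([ 216.4, -458.4,   -2.4]), array([ 712.4, -
[... 208 characters left out ...]
(array([103.5, -29.8, 190.3]), array([691. , 136.3, 190.3]), 0.64)]
scene latch_tab [(array([-20.8, -49.9,   6.3]), array([565.3, 142.5,   6.3]), 0.73), (array([-121. ,   63.7,   92.3]), array([490.9, 274.5,  92.3]), 0.44)]
scene bottle [(array([ -91.1, -529.3,    3.4]), array([ 396.8, -311.8,    3.4]), 0.92), (array([  41.5, -535.2,    1.4]), array([ 525.3, -345.1,    1.4]), 0.73), (array([ -14.8, -667.6,    1.4]), array([ 442.7, -462.9,    1.4]), 0.64)]
scene bottle_seat [(array([  40.3, -538.3,   84.5]), array([ 523.5, -347.9,   84.5]), 0.77), (array([ -88.3, -525.9,   83.2]), array([ 400.3, -309.1,   83.2]), 0.76), (array([ -15.4, -662.6,   85.3]), array([ 443.2, -457.9,   85.3]), 0.74)]
```

View pics/d.png

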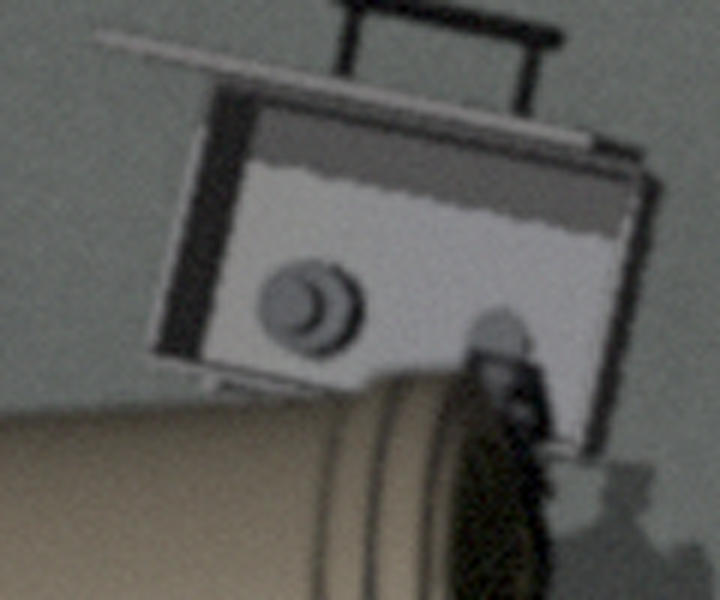

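```bash
cat >> h.py <<'E'
def ray(p,u,v,z):
    d=p['R'].T@np.linalg.solve(p['intrinsics'],[u,v,1.]); c=-p['R'].T@p['t']
    return c+d*(z-c[2])/d[2]
E
python3 - <<'E'
from h import *
import cv2
p=snapshot('top')
w=ray(p,160+293/6,150+305/6,60);print('knob',w,local(w))
w=ray(p,160+308/6,150+308/6,38);print('skirt',w,local(w))
st(np.r_[w[:2],150])
a=cv2.resize(p['image'][:,:,::-1][180:260,370:450],None,fx=5,fy=5,interpolation=cv2.INTER_CUBIC)
q=snapshot('scene');b=cv2.resize(q['image'][:,:,::-1][190:270,210:290],None,fx=5,fy=5,interpolation=cv2.INTER_CUBIC)
cv2.imwrite('pics/e.png',np.hstack([a,b]))
E
```

```text
knob [574.84460384 235.63507735  60.        ] [-30.8  43.2  60. ]
skirt [574.57141363 234.85838978  38.        ] [-30.9  42.4  38. ]
t 9.55 tcp [480.2  83.4 310.3] local [ -91.7 -125.4  310.3] rot [-180.     0.    78.1] F [-0.2 -1.4 -0.2] gap 34.2 grip 0.0 j [  4. -11.  97.  -0.  94.  16.]
shift cm [16.77  6.11 16.03]
```

View pics/e.png

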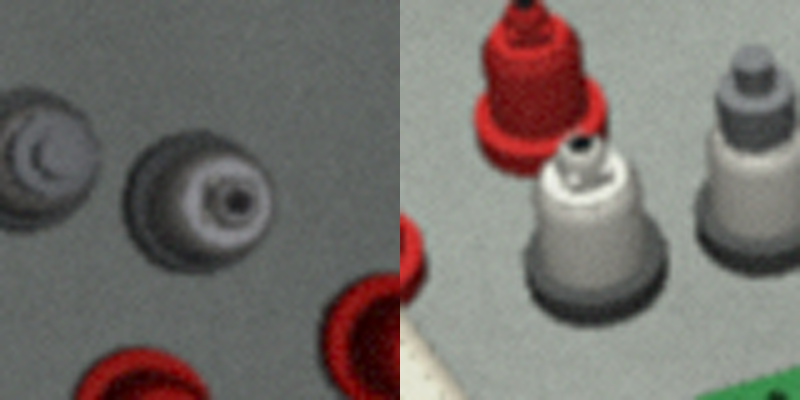

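```bash
python3 -m handwheel '[[0.2,0,0,0,0,0,-0.1225],[0.2,0,0,0,0,0,-0.1225],[0.2,0,0,0,0,0,-0.1225],[0.2,0,0,0,0,0,-0.1225],[0.2,0,0,0,0,0,-0.1225],[0.2,0,0,0,0,0,-0.1225],[0.2,0,0,0,0,0,-0.1225],[0.2,0,0,0,0,0,-0.1225],[0.2,0,0,0,0,0,-0.1225],[0.2,0,0,0,0,0,-0.1225],[0.2,0,0,0,0,0,-0.1225],[0.2,0,0,0,0,0,-0.1225]]' 60
python3 -m handwheel '[[0.2,0,0,0,0,0,-0.1],[0.2,0,0,0,0,0,0]]'
python3 - <<'E'
from h import *
p=snapshot('top');print(ray(p,417.6,220.6,110))
q=snapshot('scene');print(ray(q,246,218.6,110))
st((574.7,235.3,100))
E
```

```text
time: 10.6
tool_pos: [480.0, 83.2, 310.5]
tcp_rot: [-180.0, 0.0, 162.7]
ft_force: [-0.1, -0.6, 0.2]
finger_gap: 51.3
grip_force: 0.0
time: 10.77
tool_pos: [480.0, 83.2, 310.5]
tcp_rot: [180.0, 0.0, 168.3]
ft_force: [0.5, 0.2, 0.6]
finger_gap: 51.1
grip_force: 0.0
[ 524.52166294 -346.55391182  110.        ]
[ 527.63248561 -347.19846343  110.        ]
t 10.87 tcp [480.   83.2 310.5] local [ -91.9 -125.6  310.5] rot [180.   -0.  167.8] F [ 0.2 -0.  -0.2] gap 51.6 grip 0.0 j [  4. -11.  97.   0.  94. -74.]
shift cm [-6.05 16.86 21.05]
```

```bash
python3 -m handwheel '[[0.2,-1.21,3.37,0,0,0,0],[0.2,-1.21,3.37,0,0,0,0],[0.2,-1.21,3.37,0,0,0,0],[0.2,-1.21,3.37,0,0,0,0],[0.2,-1.21,3.38,0,0,0,0],[0.2,0,0,4,0,0,0],[0.2,0,0,4,0,0,0],[0.2,0,0,4,0,0,0],[0.2,0,0,4,0,0,0],[0.2,0,0,4,0,0,0],[0.2,0,0,1,0,0,0],[0.2,0,0,0,0,0,0]]'
python3 - <<'E'
from h import *
import cv2
p=snapshot('scene')
st((574.7,235.3,58))
im=p['image'][:,:,::-1][120:220,340:470]
cv2.imwrite('pics/f.png',cv2.resize(im,None,fx=6,fy=6,interpolation=cv2.INTER_CUBIC))
E
```

```text
time: 11.87
tool_pos: [570.9, 234.6, 96.0]
tcp_rot: [-179.8, -0.4, 167.9]
ft_force: [0.1, 0.2, -0.1]
finger_gap: 51.2
grip_force: 0.0
t 11.92 tcp [573.2 235.3  99.7] local [-32.3  42.5  99.7] rot [-179.9   -0.2  167.9] F [ 0.  -1.1  1.7] gap 51.0 grip 0.0 j [ 18.  17.  90.   0.  73. -60.]
shift cm [-0.14  0.03  4.17]
```

View pics/f.png

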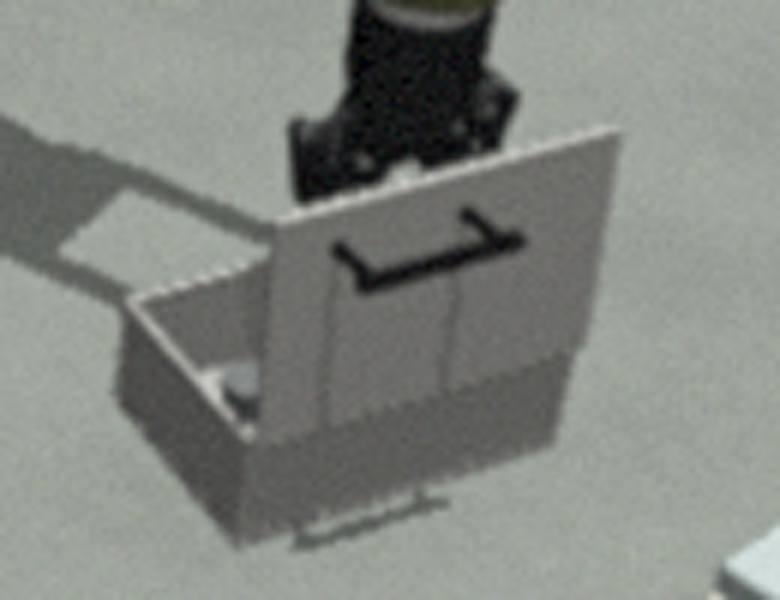

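```bash
python3 -m handwheel '[[0.2,-0.05,0,1.5,0,0,0],[0.2,0,0,1.5,0,0,0],[0.2,0,0,1.1,0,0,0],[0.2,0,0,0,0,0,0],[0.2,0,0,0,0,0,0]]' 60
python3 -m handwheel '[[-1,0,0,0,0,0,0],[-1,0,0,0,0,0,0],[-1,0,0,0,0,0,0],[-1,0,0,0,0,0,0],[-1,0,0,0,0,0,0],[-1,0,0,0,0,0,0],[-1,0,0,0,0,0,0]]'
```

```text
time: 12.33
tool_pos: [575.5, 235.8, 61.2]
tcp_rot: [180.0, 0.1, 168.0]
ft_force: [-0.0, 0.0, -0.3]
finger_gap: 51.2
grip_force: 0.0
time: 12.92
tool_pos: [575.8, 235.9, 61.3]
tcp_rot: [179.9, 0.1, 168.0]
ft_force: [-0.1, 0.2, 6.5]
finger_gap: 21.7
grip_force: 58.5
```

```bash
python3 -m handwheel '[[-1,0,0,-1,0,0,0],[-1,0,0,-2,0,0,0],[-1,0,0,-2,0,0,0],[-1,0,0,-3,0,0,0],[-1,0,0,-3,0,0,0],[-1,0,0,-3,0,0,0],[-1,0,0,-2,0,0,0],[-1,0,0,-1,0,0,0],[-1,0,0,0,0,0,0]]'
python3 - <<'E'
from h import *
st((525,-347,231))
p=snapshot('scene')
for q in('cap','plug'): print(q,[(np.round(d['location'],1),round(d['conf'],2)) for d in place_of(p,q)])
E
```

```text
time: 13.67
tool_pos: [576.0, 236.0, 233.3]
tcp_rot: [179.8, 0.3, 168.0]
ft_force: [0.1, 0.0, 0.1]
finger_gap: 21.7
grip_force: 58.8
t 13.67 tcp [576.  236.  233.3] local [-29.7  43.7 233.3] rot [179.8   0.3 168. ] F [0.1 0.  0.1] gap 21.7 grip 58.762505650520325 j [ 18.  11.  83.  -0.  86. -60.]
shift cm [ -7.09 -58.09   0.23]
cap [(array([576.9, 239.7, 177.3]), 0.6), (array([693.4, 134.1, 192.1]), 0.21)]
plug [(array([564.8, 143. ,   7.9]), 0.51)]
```

```bash
python3 -m handwheel '[[-1,-0.35,-2.9,0,0,0,0],[-1,-0.35,-2.9,0,0,0,0],[-1,-0.35,-2.9,0,0,0,0],[-1,-0.35,-2.9,0,0,0,0],[-1,-0.35,-2.9,0,0,0,0],[-1,-0.35,-2.9,0,0,0,0],[-1,-0.35,-2.9,0,0,0,0],[-1,-0.35,-2.9,0,0,0,0],[-1,-0.35,-2.9,0,0,0,0],[-1,-0.35,-2.9,0,0,0,0]]'
python3 -m handwheel '[[-1,-0.35,-2.9,0,0,0,0],[-1,-0.35,-2.9,0,0,0,0],[-1,-0.35,-2.9,0,0,0,0],[-1,-0.35,-2.9,0,0,0,0],[-1,-0.35,-2.9,0,0,0,0],[-1,-0.35,-2.9,0,0,0,0],[-1,-0.35,-2.9,0,0,0,0],[-1,-0.35,-2.9,0,0,0,0],[-1,-0.35,-2.9,0,0,0,0],[-1,-0.35,-2,1,0,0,0],[-1,0,0,3,0,0,0],[-1,0,0,0,0,0,0]]'
python3 - <<'E'
from h import *
import cv2
st((525,-347,177))
for n,(r,c) in dict(top=(160,350),scene=(150,190)).items():
    p=snapshot(n); b=cv2.resize(p['image'][:,:,::-1][r:r+120,c:c+120],None,fx=3.3,fy=3.3,interpolation=cv2.INTER_CUBIC)
    im=b if n=='top' else np.hstack([im,b])
    print([(np.round(d['location'],1),round(d['conf'],2)) for d in place_of(p,'cap')])
cv2.imwrite('pics/g.png',im)
E
```

```text
time: 14.65
tool_pos: [547.1, -56.6, 226.8]
tcp_rot: [-180.0, -0.2, 168.0]
ft_force: [0.6, 0.4, 0.0]
finger_gap: 21.7
grip_force: 58.8
time: 15.65
tool_pos: [521.0, -336.5, 181.0]
tcp_rot: [179.7, -0.6, 167.9]
ft_force: [-1.7, 1.2, -2.3]
finger_gap: 21.7
grip_force: 58.8
t 15.65 tcp [ 521.  -336.5  181. ] local [  35.4 -527.6  181. ] rot [179.7  -0.6 167.9] F [-1.7  1.2 -2.3] gap 21.7 grip 58.81684362888336 j [ -38.   13.   86.   -0.   82. -116.]
shift cm [-0.62 -0.94  0.4 ]
[(array([ 520.2, -333.9,  126.7]), 0.43), (array([792.8, -48.7,   2.4]), 0.4)]
[(array([ 521.6, -332.5,  131.1]), 0.8), (array([792.5, -50.2,   4.5]), 0.46)]
```

View pics/g.png

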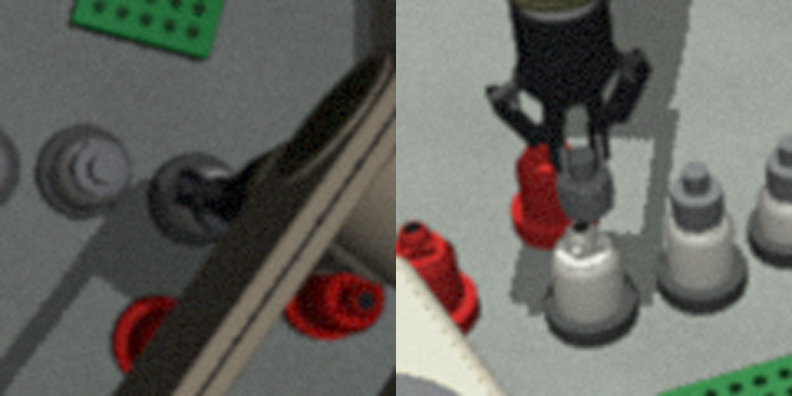

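```bash
python3 -m handwheel '[[-1,-0.3,-0.4,0,0,0,0],[-1,0,0,0,0,0,0],[-1,0,0,0,0,0,0],[-1,0,0,0,0,0,0]]'
python3 - <<'E'
from h import *
st((525,-347,170))
p=snapshot('scene');print([(np.round(d['location'],1),round(d['conf'],2)) for d in place_of(p,'cap')])
E
```

```text
time: 16.18
tool_pos: [527.3, -342.2, 190.5]
tcp_rot: [-180.0, 0.1, 168.1]
ft_force: [0.1, 0.2, 0.4]
finger_gap: 21.1
grip_force: 58.8
t 16.18 tcp [ 527.3 -342.2  190.5] local [  42.8 -531.9  190.5] rot [-1.800e+02  1.000e-01  1.681e+02] F [0.1 0.2 0.4] gap 21.1 grip 58.82135331630707 j [ -38.   14.   84.    0.   82. -116.]
shift cm [ 0.13 -0.52  2.05]
[(array([ 527.7, -337.4,  136.7]), 0.57)]
```

```bash
python3 -m handwheel '[[-1,0.15,-0.5,0,0,0,0],[-1,0,0,1,0,0,0],[-1,0,0,1,0,0,0],[-1,0,0,0.5,0,0,0],[-1,0,0,0.3,0,0,0],[-1,0,0,0,0,0,0],[-1,0,0,0,0,0,0]]'
python3 - <<'E'
from h import *
st((525,-347,141))
p=snapshot('scene');print([(np.round(d['location'],1),round(d['conf'],2)) for d in place_of(p,'cap')])
E
```

```text
time: 16.87
tool_pos: [524.2, -346.5, 161.0]
tcp_rot: [180.0, -0.0, 168.0]
ft_force: [-0.1, -0.1, 0.2]
finger_gap: 21.7
grip_force: 58.8
t 16.87 tcp [ 524.2 -346.5  161. ] local [  40.7 -536.8  161. ] rot [180.  -0. 168.] F [-0.1 -0.1  0.2] gap 21.7 grip 58.82090091705322 j [ -38.   15.   86.    0.   79. -116.]
shift cm [-0.09 -0.03  2.  ]
[(array([ 522.3, -343.2,  106.3]), 0.64), (array([ 713.3, -308. ,   -2.9]), 0.58)]
```

```bash
python3 -m handwheel '[[-1,0,0,0.4,0,0,0],[-1,0,0,0.4,0,0,0],[-1,0,0,0,0,0,0],[-1,0,0,0,0,0,0]]'
python3 -m handwheel '[[-1,0,0,0.2,0,0,0],[-1,0,0,0.2,0,0,0],[-1,0,0,0.2,0,0,0],[-1,0,0,0,0,0,0],[-1,0,0,0,0,0,0]]'
```

```text
time: 17.3
tool_pos: [524.1, -346.5, 153.0]
tcp_rot: [180.0, -0.0, 168.0]
ft_force: [-0.1, -0.0, 0.5]
finger_gap: 21.6
grip_force: 58.8
time: 17.72
tool_pos: [524.9, -346.9, 148.5]
tcp_rot: [-180.0, 0.1, 168.0]
ft_force: [0.5, 0.7, 5.2]
finger_gap: 21.7
grip_force: 59.6
```

```bash
python3 -m handwheel '[[-1,0,0,0.2,0,0,0],[-1,0,0,0.2,0,0,0],[-1,0,0,0.2,0,0,0],[-1,0,0,0,0,0,0],[-1,0,0,0,0,0,0]]'
python3 -m handwheel '[[-1,0,0,0.2,0,0,0],[-1,0,0,0.2,0,0,0],[-1,0,0,0,0,0,0],[-1,0,0,0,0,0,0]]'
```

```text
time: 18.13
tool_pos: [524.4, -346.6, 141.4]
tcp_rot: [180.0, -0.0, 168.0]
ft_force: [0.5, 1.1, 2.6]
finger_gap: 21.6
grip_force: 59.4
time: 18.47
tool_pos: [525.6, -347.2, 141.1]
tcp_rot: [-179.9, 0.2, 168.1]
ft_force: [-5.0, 7.1, 20.9]
finger_gap: 21.5
grip_force: 61.4
```

```bash
python3 -m handwheel '[[-1,0,0,0.05,0,0,0],[-1,0,0,0,0,0,0],[-1,0,0,0,0,0,0],[-1,0,0,0,0,0,0],[-1,0,0,0,0,0,0],[-1,0,0,0,0,0,0],[-1,0,0,0,0,0,0]]'
python3 - <<'E'
from h import *
import cv2
st()
p=snapshot('scene')
for q in('cap','latch_tab','lid_handle','plug'):print(q,[(np.round(d['location'],1),round(d['conf'],2)) for d in place_of(p,q)][:3])
b=cv2.resize(p['image'][:,:,::-1][150:270,190:310],None,fx=4,fy=4,interpolation=cv2.INTER_CUBIC)
cv2.imwrite('pics/i.png',b)
E
```

```text
time: 19.05
tool_pos: [525.7, -347.2, 141.1]
tcp_rot: [-179.9, 0.2, 168.1]
ft_force: [-6.3, 8.1, 23.6]
finger_gap: 21.3
grip_force: 61.7
t 19.05 tcp [ 525.7 -347.2  141.1] local [  42.3 -537.2  141.1] rot [-179.9    0.2  168.1] F [-6.3  8.1 23.6] gap 21.3 grip 61.71049654483795 j [ -38.   16.   87.    0.   77. -116.]
cap [(array([ 524. , -342.4,   86.2]), 0.52)]
latch_tab [(array([493.1, 275.2,  89.4]), 0.4)]
lid_handle [(array([689.9, 133. , 195.5]), 0.93), (array([ 523.1, -341.9,   89. ]), 0.64)]
plug [(array([567.7, 144.1,   6.8]), 0.63)]
```

View pics/i.png

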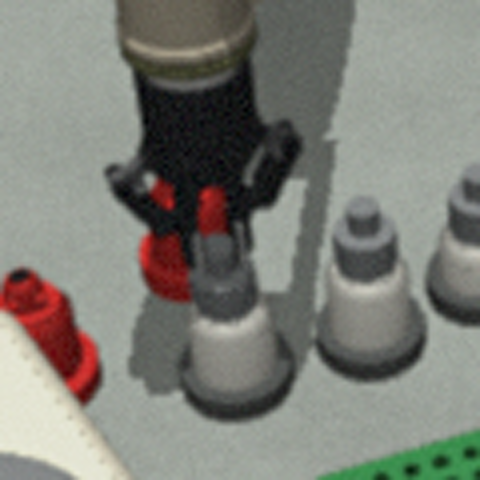

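The cap at (225,285) sits on the bottle like its neighbours. The press is steady at about 24 N, with the latch swung out and the lid open.

```bash
python3 -c "
from bench import *
print(hand_in())"
```

```text
the job is handed in; nothing more can be done
None
```

I handed the job in at about 19 s of the 67 s limit. By my readings the cap is clicked on and fully home on the open bottle, with the gripper still pressing it at about 24 N, the latch at about 0.6 rad and the lid at about 1.5 rad; the hand-in returned no verdict.

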